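# Jam a turned cup onto the lathe's jam chuck

## Task

The tailstock is still up from the last job: slide it right back to its stop at the end of its travel, away from the headstock. Then take the long turned cup from the rack and press it, mouth first, onto the tapered wooden spigot of the jam chuck in the lathe, firmly enough that its rim is hard up against the shoulder all round and friction alone holds it when you let go. Leave the other turned pieces on the rack and the tools and bowls on the bench where they are.

Things in the scene. Friction and masses are not known exactly. Their poses are not given: they have to be found in the camera images.
- lathe: Bench lathe, olive headstock at the robot's left. Fixed; place and heading vary. Origin on the bench straight below the centre of the jam chuck's shoulder; z up, y along the spindle axis towards the headstock, x away from the robot. Spindle axis 215 mm above the bench. Headstock from y = +90 mm on, 290 mm high. Bed 100 mm wide, top at 90 mm, from y = +340 to -560 mm.
- shoulder (a point): Centre of the jam chuck's flat front face (the shoulder), on the spindle axis; axes as lathe. The jam chuck is a brown wooden block, 66 mm in diameter, held in a steel four-jaw chuck of 92 mm diameter (y = +20 to +78 mm). From the shoulder a tapered wooden spigot sticks out 50 mm along -y, 44 mm in diameter at the shoulder.
- spigot_nose (a point): Centre of the front end of the tapered spigot, on the spindle axis 50 mm from the shoulder; axes as lathe. The taper is 36 mm in diameter near the nose, which is chamfered to 30 mm. It is sawn lengthwise into six slightly springy fingers.
- tailstock (a joint): Slide of the tailstock along the bed, m: 0 = nearest the headstock (tip of its centre 85 mm from the shoulder), growing as it moves away towards the lathe's -y; stop at 0.19. Unclamped: it stays where it is left and takes 5 to 8 N to slide slowly. It starts between 0 and 0.04, where its centre is in the cup's way.
- centre_tip (a point): Point of the tailstock's steel centre, on the spindle axis; axes as lathe. Centre and quill are at most 28 mm thick and stick out 60 mm in front of the grey tailstock body, which is 100 mm wide in x, 100 mm long and reaches 22 mm above the spindle axis at its sides, 34 mm in the middle. A handwheel of 96 mm is at its far end.
- tail_face (a point): A spot on the front face of the tailstock body (towards the headstock), at spindle height, 35 mm from the spindle axis on the robot's side. The face is flat from 28 mm below to about 18 mm above this spot: a good place to push. Moves with the tailstock. Axes as lathe.
- tool_rest: The lathe's tool rest, on the robot's side of the spindle. Fixed; place and heading vary. Origin on the bench below the middle of its bar; the bar runs along its y, 150 mm long, 22 mm wide, top 193 mm above the bench, 90 to 155 mm from the spindle axis. x points to the lathe bed, over which its arm lies, 92 to 140 mm above the bench.
- rack: Dark wooden board, 360 mm (its y) by 115 mm (its x), 12 mm thick, with three pairs of wooden dowels of 14 mm along x at y = -115, 0 and +115 mm; the pieces lie on the dowels. Fixed, place and heading vary. Origin at the centre of its underside, z up.
- cup: The piece to mount: the longest of the three turned pieces on the rack, pale wood, 100 mm long, about 0.2 kg, lying on its side on any of the three places, mouth towards the lathe. x is its axis, out of the mouth; origin on the axis 45 mm from the mouth. Its body is 58 mm in diameter and 82 mm long; the rest is a 40 mm tenon at the foot.
- cup_mouth (a point): Centre of the cup's mouth, in the plane of the rim; axes as cup. The bore is 43 mm at the mouth, 62 mm deep, tapered like the spigot to 33 mm. It slides on freely until the rim is some 5 to 20 mm from the shoulder, where it hangs a little tilted, then needs a steady push of up to about 18 N to go home.
- cup_foot (a point): Centre of the flat end of the tenon (40 mm diameter, 18 mm long) on the cup's foot, 100 mm from the mouth; axes as cup. Pushing here along the spindle axis sends the cup home squarely.
- short_cup: Another turned cup on the rack, same diameter, only 70 mm long. To be left. Origin on its axis 45 mm from the mouth, x out of the mouth.
- blank: Solid turned blank on the rack, 50 mm in diameter, 80 mm long with a 28 mm tenon at one end. To be left. Origin on its axis 35 mm from its wide end.
- bowl_a: Turned bowl standing on the bench on the left, 110 mm in diameter, 80 mm high. To be left. Origin at the centre of its underside.
- bowl_b: Turned bowl standing on the bench on the right, 99 mm in diameter, 72 mm high. To be left. Origin at the centre of its underside.
- gouge: Turning gouge lying on the bench, dark handle 28 mm thick, 340 mm long in all. To be left. x along it to the blade's tip, origin at the ferrule end of the handle, on its axis.
- mallet: Dark wooden mallet standing on its head at the right, 88 mm in diameter, 195 mm high. To be left. Origin at the centre of its underside.
- wax_tin: Tin of wax standing behind the lathe, 72 mm in diameter, 60 mm high. To be left. Origin at the centre of its underside.
- chuck_key: T-shaped steel chuck key lying at the left, 110 mm long, 13 mm thick. To be left. Origin under the middle of its crossbar.
Mind the look-alikes: they are no part of the job. What is shaped like the cup but pink is not meant.

How it is judged:
On the way, in this order (a step that is already met when the one before it is completed fails the run):
1. the tailstock is slid back to its stop (value of joint tailstock above 0.175 m), for 0.2 s.
2. the cup is home on the taper, rim against the shoulder, with the gripper off it (distance between cup_mouth and shoulder below 0.003 m and angle between the x axis of cup and the y axis of lathe, either way round below 0.035 rad and contact force between the fingers and cup below 0.2 N), for 0.5 s.
At the end, for the whole second after the job is handed in: The cup sits on the jam chuck's taper with the centre of its mouth within 3 mm of the centre of the shoulder and its axis within 2 degrees of the spindle axis, at rest and touched by nothing but the jam chuck; the tailstock is within 15 mm of its stop (joint above 0.175) (distance between cup_mouth and shoulder below 0.003 m and angle between the x axis of cup and the y axis of lathe, either way round below 0.035 rad and value of joint tailstock above 0.175 m and linear speed of cup below 0.01 m/s and angular speed of cup below 0.1 rad/s and contact force between cup and tailstock below 0.2 N).
It fails at once if another piece on the rack is moved by more than 30 mm (distance of any of short_cup, blank from where it was at the start of the episode above 0.03 m).
It fails at once if a bowl or a tool on the bench is moved by more than 40 mm (distance of any of bowl_a, bowl_b, gouge, mallet, wax_tin, chuck_key from where it was at the start of the episode above 0.04 m).
It also fails if it takes over 67 s, if anything falls off the work surface, if the arm or the gripper's body presses on something with over 40 N, if the wrist force passes 120 N, or if a joint passes its speed limit or range.

## Robot

A 6-joint arm with a two-finger parallel gripper is mounted at the origin on the work surface. World frame = base frame: x ahead of the robot, y to its left, z up, the work surface at z = 0. Lengths are in m, angles in rad, forces in N, time in s.
With the tool pointing down it reaches from about 0.3 to 0.775 m from the base axis. Payload 14.6 kg.
Tool frame: the origin (TCP) lies midway between the tips of the shut fingers; the grasp point (between the pads) lies 19 mm behind it (ctrl.pinch_z is the distance from the TCP to the grasp point, in m); z points along the fingers, y is the line along which they close (so a half turn about z gives the same grasp; the last joint's range is limited). The gripper opens to 94 mm and grips with 3 to 60 N. Pads are 16 mm wide; open, the fingers measure 119 mm over their backs; the gripper's body (75 mm by 177 mm) begins 78 mm behind the grasp point.
Start: joints at [1.245, 0.3, 1.521, -0, 1.321, -0.067], TCP at [0.141, 0.532, 0.205] pointing down, gripper open.
Joint ranges: [-3.03, 3.03], [-0.79, 2.21], [0.23, 2.52], [-1.04, 4.18], [0, 3.07], [-2.55, 2.55]. Speed limits (rad/s): [2.22, 2.22, 2.57, 3.14, 3.14, 3.14].

## Interface

Orientations are given as [roll, pitch, yaw] about the fixed x, y, z axes, in that order (R = Rz(yaw) Ry(pitch) Rx(roll)).
In Python, from station import ctrl gives the robot as it stands.
- The arm moves only by the tool jog_arm, never from a script. Its argument "motion" is a list of rows, each a list of 7 numbers: the shift along the tool's x, y, z in m, then the turn, a rotation vector about the tool's x, y, z in rad, then the opening, from -1 (shut) to 1 (fully open). In form: [[tx, ty, tz, rx, ry, rz, gripper], ...]. A call has 1 to 5 rows; each row shifts and turns the commanded pose from where the row before left it, along the tool's axes as they then stand; what a row does not reach is not made up. A row lasts 1/10 s, in which the tool goes at most 50 mm and 8.59 degrees, less where a joint would pass 70% of its speed; a pose out of reach is approached as far as the arm can. A call is refused whole if a number of a shift passes 0.05 or a number of a turn 0.15, either way. A call with a gripper value outside its range is refused whole. The fingers move at their own pace and stop on an object; "squeeze" is the grip in N (left out, the last holds). Time passes only in rows, so rows that do not move let the fingers close. It gives the time, the measured TCP pose, the force, the opening and the grip force at its end, in the units of the state.
- ctrl.get_obs(): the state, without advancing time (a new reading comes with each control period).
- ctrl.camera(name): name is "side" or "top"; returns the picture (400x640x3 uint8, red, green, blue); there is no depth.
- ctrl.camera_model(name): a dict with "intrinsics" (3x3 intrinsics, pixels), "k1" (the pictures are not rectified: a ray, as slopes to the right and down, at radius r is drawn at 1 + k1 r^2 times it, then the intrinsics apply), "rvec" (rotation vector, rad) and "tvec" (3), from world to camera coordinates, as OpenCV has them. Camera axes: x right, y down, z forward; pixel columns grow to the right and rows downward; lengths in m; the calibration is good to about 2 mm. A picture is of the moment at which its call begins. camera_model takes no time and is no camera call.
- ctrl.hand_in(): hands the job in; it is judged then, once.
The state is a dict: "time_s": time; "qpos": joint angles; "joint_vel": joint speeds; "tau": joint torques, N m; "ee_pos": TCP position; "eef_rot": TCP orientation; "force": force on the tool from outside, world axes, zero at the start; "moment": the same for the moment, N m; "grip_width": finger opening in m; "grip_force": force on a finger pad.
Only numpy, scipy, OpenCV 4.12 (cv2) and the standard library are available. Lean on these libraries where they do the work, as an engineer would, in place of code of your own. Each camera call takes 0.05 s, during which the arm holds its last target. There are 200 camera calls.

## Working session

There is one attempt and no reset: what is moved stays moved. The work goes in short steps, Python scripts to look and compute and a tool call to move; the robot and the scene stay as the last step left them, time stands still between calls to the robot, and variables do not carry over. Pictures are saved under pics/ and viewed, at most 10 in all, crops included, and the job is handed in when it is done.

Besides the shell and the picture viewer there is one more tool, called by a JSON object that holds its "op" and its "data". jog_arm: Moves the arm, as the interface text tells. Its arguments: {"type":"object","properties":{"motion":{"type":"array"},"squeeze":{"type":"number"}},"required":["motion"]}

```bash
mkdir -p pics; ls
cat > h.py <<'E'
import numpy as np, cv2
from station import ctrl
from scipy.spatial.transform import Rotation as R
def cam(n):
    m=ctrl.camera_model(n); return np.array(m["intrinsics"],float),m["k1"],R.from_rotvec(np.ravel(m["rvec"])).as_matrix(),np.ravel(m["tvec"])
def ray(n,uv):
    K,k1,Rm,t=cam(n); p=np.linalg.inv(K)@[uv[0],uv[1],1]; d=p[:2]; s=d.copy()
    for _ in range(20): s=d/(1+k1*(s@s))
    v=Rm.T@[s[0],s[1],1]; return -Rm.T@t, v/np.linalg.norm(v)
def plane(n,uv,z):
    o,v=ray(n,uv); return o+v*(z-o[2])/v[2]
def tri(ua,ub):
    o1,a=ray("side",ua);o2,b=ray("top",ub)
    s=np.linalg.lstsq(np.c_[a,-b],o2-o1,rcond=None)[0]
    p,q=o1+s[0]*a,o2+s[1]*b; return (p+q)/2,np.linalg.norm(p-q)
def proj(n,P):
    K,k1,Rm,t=cam(n); c=Rm@np.array(P)+t; s=c[:2]/c[2]; s=s*(1+k1*(s@s)); return K[:2,:2]@s+K[:2,2]
def snap(n,f):
    im=ctrl.camera(n); cv2.imwrite(f"pics/{f}.png",im[:,:,::-1]); return im
E
python3 - <<'E'
from h import *
for n in("side","top"):
    snap(n,n+"0"); K,k,Rm,t=cam(n); print(n,-Rm.T@t,Rm[2],K[0,0],k)
o=ctrl.get_obs(); print(o)
E
```

```text
pics
side [ 0.30904359 -1.22742144  0.78339302] [ 0.14072094  0.8649084  -0.48179984] 372.9650185663818 -0.06690676986582848
top [ 0.24687685 -0.05513101  1.41725112] [ 0.18745227 -0.01515216 -0.98215684] 400.4188723807662 -0.03818439954382405
{'time_s': 0.1, 'qpos': array([ 1.24542823e+00,  3.00381353e-01,  1.52149837e+00,  1.07896205e-05,
        1.32068543e+00, -6.66285693e-02]), 'joint_vel': array([ 0.00182508, -0.00125385, -0.00124842, -0.00021487,  0.00072199,
        0.00049926]), 'tau': array([ 9.67915003e-05, -5.32637215e+01, -3.53291881e+01,  7.09998817e-02,
        2.34329794e-02, -4.96464327e-05]), 'ee_pos': array([0.14066814, 0.53147665, 0.20497054]), 'eef_rot': array([-3.14062300e+00, -7.51769691e-05,  2.88285041e+00]), 'force': array([-8.95142448e-04, -6.85412607e-01,  9.83298344e-01]), 'moment': array([ 0.01219759, -0.01566297,  0.04675054]), 'grip_force': 0.0, 'grip_width': 0.09394984752624079}
```

View pics/side0.png

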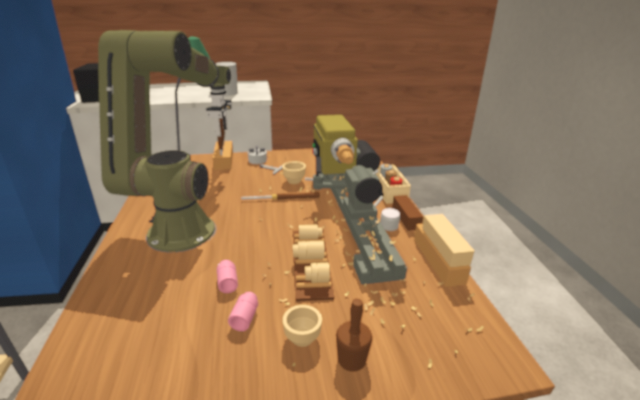

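View pics/top0.png

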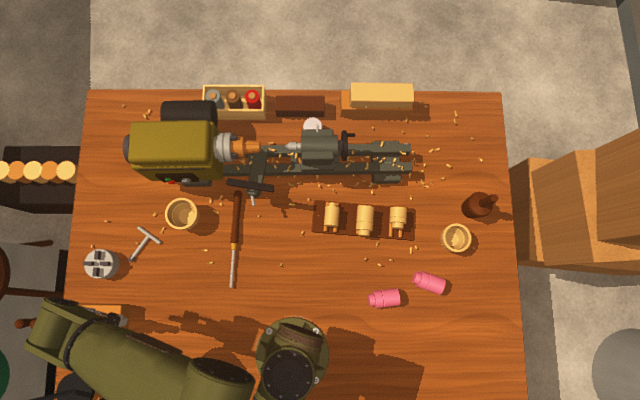

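Run:
```python
import cv2
im=cv2.imread("pics/top0.png")[110:255,205:425]
cv2.imwrite("pics/c1.png",cv2.resize(im,None,fx=3.6,fy=3.6,interpolation=cv2.INTER_CUBIC))
im=cv2.imread("pics/side0.png")[110:305,265:425]
cv2.imwrite("pics/c2.png",cv2.resize(im,None,fx=3,fy=3,interpolation=cv2.INTER_CUBIC))
```

```text
(no output)
```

View pics/c1.png

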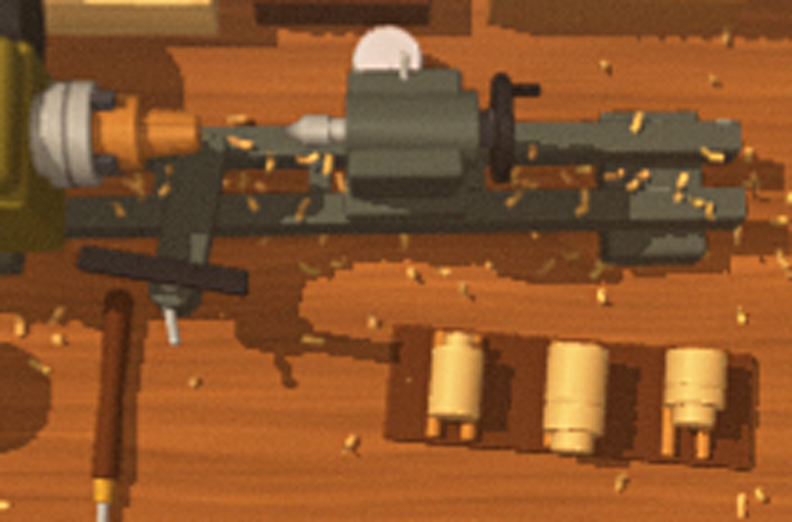

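View pics/c2.png

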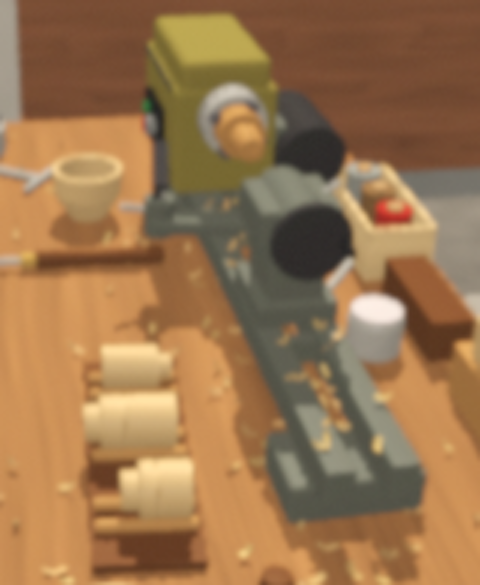

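Run:
```python
from h import *
T=lambda x,y:(205+x/3.6,110+y/3.6)
S=lambda x,y:(265+x/3,110+y/3)
for n,p,z in [("shoulder",(137,131),.215),("nose",(200,134),.215),("tip",(288,128),.215),("tbody front",(347,130),.215),("restL",(80,258),.193),("restR",(247,282),.193),("cup mouth",(577,342),.051),("cupfoot",(572,452),.051),
 ("rackTL",(395,325),.012),("rackBL",(385,437),.012),("rackTR",(755,353),.012)]:
    print(n,plane("top",T(*p),z).round(3))
print("cupmouth tri",tri(S(178,420),T(577,342)),"foot",tri(S(86,425),T(572,452)))
im=cv2.imread("pics/top0.png"); hsv=cv2.cvtColor(im,cv2.COLOR_BGR2HSV)
def cols(u0,u1,v0,v1):
    for u in range(u0,u1,3): print(u,hsv[v0:v1,u].tolist())
m=cv2.inRange(hsv,(14,60,150),(30,170,255)); 
n,l,st,c=cv2.connectedComponentsWithStats(m[195:245,310:420])
for i in range(1,n):
    if st[i,4]>60:
        p=np.argwhere(l==i)[:,::-1].astype(np.float32)+[310,195]; print(st[i],cv2.minAreaRect(p.astype(np.float32)))
# spigot: orange over dark bed
m=cv2.inRange(hsv,(8,120,150),(22,255,255))
for u in range(228,264,2):
    v=np.flatnonzero(m[128:165,u])+128; print(u,v.min() if len(v) else 0,v.max() if len(v) else 0,len(v),end='; ')
```

```text
shoulder [0.658 0.151 0.215]
nose [0.656 0.096 0.215]
tip [0.662 0.02  0.215]
tbody front [ 0.66  -0.032  0.215]
restL [0.55  0.201 0.193]
restR [0.529 0.055 0.193]
cup mouth [ 0.503 -0.252  0.051]
cupfoot [ 0.397 -0.245  0.051]
rackTL [ 0.527 -0.077  0.012]
rackBL [ 0.415 -0.067  0.012]
rackTR [ 0.5   -0.436  0.012]
cupmouth tri (array([ 0.50291834, -0.25236812,  0.05030933]), np.float64(0.0013463596490010056)) foot (array([ 0.39942205, -0.24557846,  0.04847984]), np.float64(0.004715238507268268))
[ 14   7  15  24 285] ((331.179443359375, 213.66763305664062), (13.345191955566406, 23.39243507385254), 4.398705005645752)
[ 46  10  18  31 443] ((364.2470703125, 220.0467071533203), (16.093597412109375, 30.253469467163086), 3.5763344764709473)
[ 80  12  17  21 305] ((398.0, 217.0), (20.0, 16.0), 90.0)
228 0 0 0; 230 0 0 0; 232 141 146 3; 234 141 151 11; 236 141 152 12; 238 140 153 14; 240 137 153 17; 242 137 161 19; 244 0 0 0; 246 141 149 9; 248 140 151 12; 250 141 163 13; 252 141 150 10; 254 141 150 10; 256 128 150 22; 258 128 149 22; 260 128 142 15; 262 128 144 17;
```

{"op": "jog_arm", "data": {"motion": [[0,0,-0.05,0,0,0.148,-1],[0,0,-0.05,0,0,0.148,-1],[0,0,-0.05,0,0,0.148,-1],[0,0,-0.02,0,0,0.148,-1],[0,0,0,0,0,0.148,-1]]}}

```text
time_s: 0.6
ee_pos: [0.1409, 0.5321, 0.3788]
eef_rot: [3.138, -0.003, 2.137]
force: [-0.0, 0.7, -1.1]
grip_width: 0.0575
grip_force: 0.0
```

{"op": "jog_arm", "data": {"motion": [[0,0,0,0,0,0.148,-1],[0,0,0,0,0,0.148,-1],[0,0,0,0,0,0.148,-1],[0,0,0,0,0,0.148,-1],[0,0,0,0,0,0.148,-1]]}}

```text
time_s: 1.1
ee_pos: [0.1407, 0.5316, 0.3751]
eef_rot: [-3.141, 0.001, 1.397]
force: [-0.7, 0.1, 0.3]
grip_width: 0.0175
grip_force: 0.0
```

{"op": "jog_arm", "data": {"motion": [[0,0,0,0,0,0.148,-1],[0,0,0,0,0,0.148,-1],[0,0,0,0,0,0.148,-1],[0,0,0,0,0,0.148,-1],[0,0,0,0,0,0.148,-1]]}}

```text
time_s: 1.6
ee_pos: [0.1407, 0.5316, 0.3751]
eef_rot: [3.141, 0.001, 0.657]
force: [0.7, -0.6, -0.5]
grip_width: 0.0003
grip_force: 0.0
```

{"op": "jog_arm", "data": {"motion": [[0,0,0,0,0,0.148,-1],[0,0,0,0,0,0.148,-1],[0,0,0,0,0,0.148,-1],[0,0,0,0,0,0.148,-1],[0,0,0,0,0,0.07,-1]]}}

```text
time_s: 2.1
ee_pos: [0.2086, 0.4994, 0.3724]
eef_rot: [-3.121, 0.034, 0.109]
force: [0.4, -0.1, 0.2]
grip_width: 0.0007
grip_force: 0.0
```

Run:
```python
from h import *
T=lambda x,y:(205+x/3.6,110+y/3.6)
for n,p,z in [("chuck",(65,134.5),.215),("wheel",(503,128),.215),("bed R far",(740,122),.09),("bed R near",(745,220),.09),("bed L near",(67,232),.09)]:
    print(n,plane("top",T(*p),z).round(3))
# tailstock body edges in top view near edge
im=cv2.imread("pics/top0.png"); g=cv2.cvtColor(im,cv2.COLOR_BGR2HSV)
m=cv2.inRange(g,(0,130,60),(20,255,255))  # wood bench
for u in range(225,415,10):
    v=np.flatnonzero(m[150:190,u]==0); w=v.max()+150 if len(v) else 0
    print(u,w,plane("top",(u,w),.09).round(3)[:2],end=';')
```

```text
chuck [0.655 0.214 0.215]
wheel [ 0.663 -0.168  0.215]
bed R far [ 0.714 -0.411  0.09 ]
bed R near [ 0.616 -0.411  0.09 ]
bed L near [0.6   0.236 0.09 ]
225 175 [0.598 0.231];235 185 [0.564 0.195];245 187 [0.557 0.161];255 189 [0.55  0.127];265 189 [0.55  0.093];275 174 [0.603 0.06 ];285 174 [0.603 0.026];295 174 [ 0.603 -0.008];305 174 [ 0.603 -0.042];315 174 [ 0.603 -0.077];325 174 [ 0.604 -0.111];335 173 [ 0.607 -0.145];345 173 [ 0.608 -0.179];355 173 [ 0.608 -0.214];365 173 [ 0.608 -0.248];375 182 [ 0.576 -0.282];385 182 [ 0.577 -0.316];395 182 [ 0.577 -0.351];405 172 [ 0.612 -0.387];
```

{"op": "jog_arm", "data": {"motion": [[0.03,0.035,0,0,0,0,-1],[0.03,0.035,0,0,0,0,-1],[0.03,0.035,0,0,0,0,-1],[0.03,0.035,0,0,0,0,-1],[0.03,0.035,0,0,0,0,-1]]}}

```text
time_s: 2.6
ee_pos: [0.3765, 0.3418, 0.364]
eef_rot: [-3.12, 0.033, 0.113]
force: [-0.1, 0.6, 0.0]
grip_width: 0.0002
grip_force: 0.0
```

{"op": "jog_arm", "data": {"motion": [[0.03,0.035,0,0,0,0,-1],[0.03,0.035,0,0,0,0,-1],[0.03,0.035,0,0,0,0,-1],[0,0,0,0,0,0,-1]]}}

```text
time_s: 3.0
ee_pos: [0.4793, 0.2457, 0.3576]
eef_rot: [-3.121, 0.035, 0.108]
force: [-0.0, 0.8, 0.8]
grip_width: 0.0006
grip_force: 0.0
```

```bash
cat >> h.py <<'E'
def go(p,yaw,o=None):
    o=o or ctrl.get_obs(); A=R.from_euler("xyz",o["eef_rot"]); B=R.from_euler("xyz",[np.pi,0,yaw])
    print("shift",A.inv().apply(np.array(p)-o["ee_pos"]).round(4),"turn",(A.inv()*B).as_rotvec().round(3),"shift in final axes",B.inv().apply(np.array(p)-o["ee_pos"]).round(4))
E
python3 -c "
from h import *
go([.625,0.005,.36],.02)"
```

```text
shift [ 0.1188  0.2548 -0.0117] turn [-0.019  0.036  0.088] shift in final axes [ 0.1409  0.2436 -0.0024]
```

{"op": "jog_arm", "data": {"motion": [[0,0,0,-0.019,0.036,0.088,-1],[0.024,0.041,0,0,0,0,-1],[0.024,0.041,0,0,0,0,-1],[0.024,0.041,0,0,0,0,-1],[0.024,0.041,0,0,0,0,-1]]}}

```text
time_s: 3.5
ee_pos: [0.577, 0.0864, 0.359]
eef_rot: [-3.14, -0.002, 0.025]
force: [-0.2, -0.1, -0.2]
grip_width: 0.0004
grip_force: 0.0
```

{"op": "jog_arm", "data": {"motion": [[0.024,0.041,0,0,0,0,-1],[0.021,0.038,0,0,0,0,-1],[0,0,0,0,0,0,-1]]}}

```text
time_s: 3.8
ee_pos: [0.6248, 0.0059, 0.3572]
eef_rot: [-3.141, 0.0, 0.02]
force: [-0.2, -0.1, 0.3]
grip_width: 0.0006
grip_force: 0.0
```

```bash
python3 -c "
from h import *
go([.625,0.005,.208],.02)
a=snap('top','t1')[110:255,205:425];b=snap('side','s1')[60:205,265:425]
f=lambda i:cv2.resize(i,None,fx=3,fy=3,interpolation=cv2.INTER_CUBIC)
c=np.vstack([np.pad(f(a),((0,0),(0,0),(0,0)))[:300],np.pad(f(b),((0,0),(0,180),(0,0)))[:300]]);cv2.imwrite('pics/c3.png',c[:,:,::-1])
"
```

```text
shift [0.0002 0.001  0.1492] turn [-0.001  0.     0.   ] shift in final axes [0.0002 0.0009 0.1492]
```

View pics/c3.png

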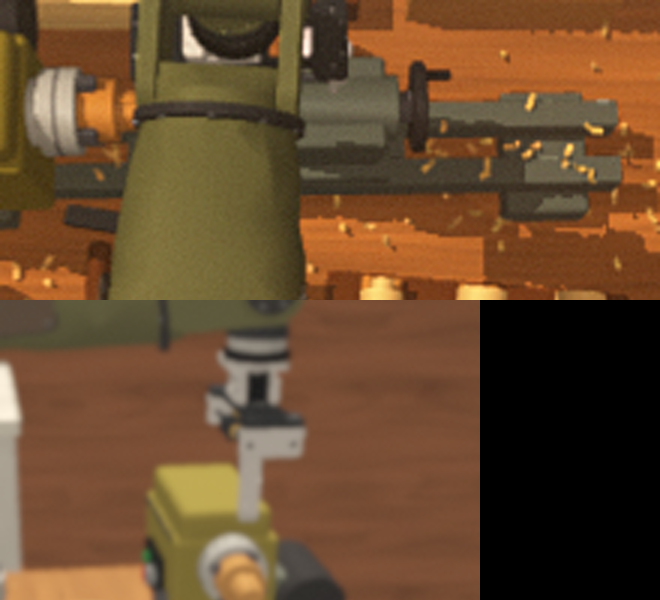

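{"op": "jog_arm", "data": {"motion": [[0,0,0.04,0,0,0,-1],[0,0,0.04,0,0,0,-1],[0,0,0.04,0,0,0,-1],[0,0,0.03,0,0,0,-1],[0,0.01,0,0,0,0,-1]]}}

```text
time_s: 4.4
ee_pos: [0.6221, 0.002, 0.2054]
eef_rot: [-3.14, 0.004, 0.027]
force: [-0.1, -0.0, 0.2]
grip_width: 0.0007
grip_force: 0.0
```

{"op": "jog_arm", "data": {"motion": [[0,0.01,0,0,0,0,-1],[0,0.01,0,0,0,0,-1],[0,0.01,0,0,0,0,-1],[0,0.01,0,0,0,0,-1],[0,0.01,0,0,0,0,-1]]}}

```text
time_s: 4.9
ee_pos: [0.6258, -0.0502, 0.2115]
eef_rot: [-3.139, -0.005, 0.025]
force: [-1.4, 6.2, 2.0]
grip_width: 0.0004
grip_force: 3.3
```

{"op": "jog_arm", "data": {"motion": [[0,0.015,0,0,0,0,-1],[0,0.015,0,0,0,0,-1],[0,0.015,0,0,0,0,-1],[0,0.015,0,0,0,0,-1],[0,0.015,0,0,0,0,-1]]}}

```text
time_s: 5.4
ee_pos: [0.6273, -0.1254, 0.2115]
eef_rot: [-3.139, -0.005, 0.025]
force: [-3.6, 7.5, 2.8]
grip_width: 0.0006
grip_force: 3.7
```

{"op": "jog_arm", "data": {"motion": [[0,0.01,0,0,0,0,-1],[0,0.01,0,0,0,0,-1],[0,0.01,0,0,0,0,-1],[0,0.01,0,0,0,0,-1],[0,0.01,0,0,0,0,-1]]}}

```text
time_s: 5.9
ee_pos: [0.6286, -0.1729, 0.2113]
eef_rot: [-3.135, -0.004, 0.026]
force: [-11.3, 69.1, 15.7]
grip_width: 0.0003
grip_force: 35.0
```

{"op": "jog_arm", "data": {"motion": [[0,-0.025,0,0,0,0,-1],[-0.03,0,-0.04,0,0,0.05,-1],[-0.03,0,-0.04,0,0,0.04,-1],[-0.03,0.02,-0.03,0,0,0,1],[-0.03,0.03,-0.01,0,0,0,1]]}}

```text
time_s: 6.4
ee_pos: [0.5037, -0.1965, 0.334]
eef_rot: [3.14, -0.01, -0.064]
force: [0.3, -1.2, -0.2]
grip_width: 0.0131
grip_force: 0.0
```

{"op": "jog_arm", "data": {"motion": [[-0.03,0.03,0.0,0,0,0,1],[0,0,0.0,0,0,0,1]]}}

```text
time_s: 6.6
ee_pos: [0.4699, -0.2271, 0.3312]
eef_rot: [3.14, -0.006, -0.07]
force: [1.1, 0.4, -0.5]
grip_width: 0.029
grip_force: 0.0
```

```bash
python3 -c "
from h import *
go([.456,-.249,.13],-.07)
snap('top','t2');snap('side','s2')
"
```

```text
shift [-0.0135  0.0226  0.2012] turn [ 0.001 -0.006  0.   ] shift in final axes [-0.0123  0.0228  0.2012]
```

{"op": "jog_arm", "data": {"motion": [[-0.006,0.011,0.02,0,-0.006,0,1],[-0.006,0.011,0.02,0,0,0,1],[0,0,0.03,0,0,0,1],[0,0,0.03,0,0,0,1],[0,0,0.03,0,0,0,1]]}}

```text
time_s: 7.2
ee_pos: [0.4595, -0.2446, 0.1977]
eef_rot: [-3.141, 0.003, -0.065]
force: [0.2, -1.1, -0.7]
grip_width: 0.0771
grip_force: 0.0
```

{"op": "jog_arm", "data": {"motion": [[0,0,0.03,0,0,0,1],[0,0,0.03,0,0,0,1],[0,0,0.01,0,0,0,1],[0,0,0,0,0,0,1]]}}

```text
time_s: 7.6
ee_pos: [0.4587, -0.2445, 0.1279]
eef_rot: [-3.139, 0.005, -0.065]
force: [-0.4, 0.0, 0.5]
grip_width: 0.0942
grip_force: 0.0
```

```bash
python3 -c "
from h import *
o=ctrl.get_obs();print(o['grip_width'],o['ee_pos'])
go([.456,-.249,.031],-.07)
a=snap('top','t3')[110:255,265:425];b=snap('side','s3')[200:345,265:425]
f=lambda i:cv2.resize(i,None,fx=4,fy=4,interpolation=cv2.INTER_CUBIC)
cv2.imwrite('pics/c4.png',np.vstack([f(a)[200:500],f(b)[:300]])[:,:,::-1])
"
```

```text
0.0941938707817319 [ 0.45866419 -0.24448157  0.12786467]
shift [-0.0018  0.0049  0.0969] turn [-0.002  0.005  0.005] shift in final axes [-0.0023  0.0047  0.0969]
```

View pics/c4.png

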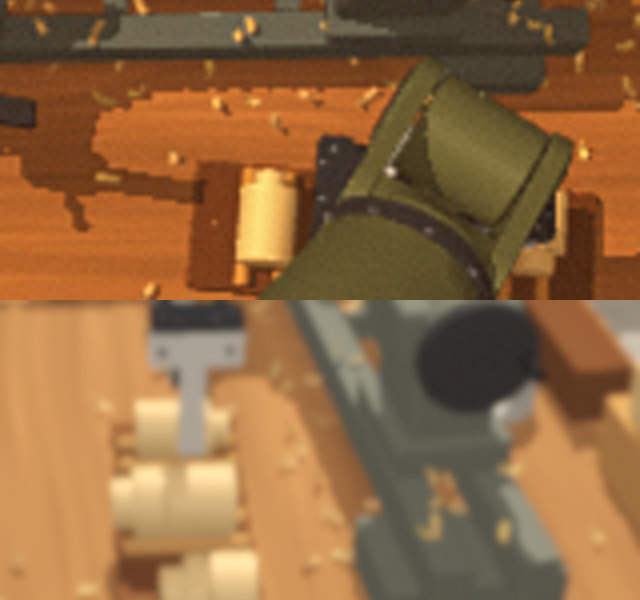

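{"op": "jog_arm", "data": {"motion": [[-0.002,0.005,0.02,-0.002,0.005,0.005,1],[0,0,0.025,0,0,0,1],[0,0,0.025,0,0,0,1],[0,0,0.025,0,0,0,1],[0,0,0,0,0,0,1]]}}

```text
time_s: 8.2
ee_pos: [0.4556, -0.2495, 0.0323]
eef_rot: [-3.141, 0.001, -0.071]
force: [-0.7, 0.4, 0.2]
grip_width: 0.0942
grip_force: 0.0
```

{"op": "jog_arm", "data": {"motion": [[0,0,0,0,0,0,-1],[0,0,0,0,0,0,-1],[0,0,0,0,0,0,-1],[0,0,0,0,0,0,-1],[0,0,0,0,0,0,-1]], "squeeze": 25}}

```text
time_s: 8.7
ee_pos: [0.4563, -0.249, 0.034]
eef_rot: [-3.14, -0.002, -0.071]
force: [1.8, 20.0, 15.6]
grip_width: 0.0578
grip_force: 20.3
```

{"op": "jog_arm", "data": {"motion": [[0,0,0,0,0,0,-1],[0,0,0,0,0,0,-1]]}}

```text
time_s: 8.9
ee_pos: [0.4564, -0.249, 0.0341]
eef_rot: [-3.141, -0.002, -0.071]
force: [0.5, 9.5, 10.2]
grip_width: 0.0575
grip_force: 25.0
```

{"op": "jog_arm", "data": {"motion": [[0,0,-0.03,0,0,0,-1],[0,0,-0.04,0,0,0,-1],[0,0,-0.05,0,0,-0.13,-1],[0,0,-0.05,0,0,-0.14,-1],[0,0,-0.05,0,0,-0.14,-1]]}}

```text
time_s: 9.4
ee_pos: [0.4553, -0.2494, 0.2555]
eef_rot: [3.141, -0.001, 0.345]
force: [0.9, -0.6, -2.2]
grip_width: 0.0579
grip_force: 24.9
```

{"op": "jog_arm", "data": {"motion": [[0,0,-0.04,0,0,-0.14,-1],[0,0,0,0,0,-0.14,-1],[0,0,0,0,0,-0.14,-1],[0,0,0,0,0,-0.14,-1],[0,0,0,0,0,-0.14,-1]]}}

```text
time_s: 9.9
ee_pos: [0.4556, -0.2496, 0.2934]
eef_rot: [3.141, 0.0, 1.045]
force: [-0.3, 0.7, -3.1]
grip_width: 0.0573
grip_force: 24.9
```

{"op": "jog_arm", "data": {"motion": [[0,0,0,0,0,-0.14,-1],[0,0,0,0,0,-0.14,-1],[0,0,0,0,0,-0.14,-1],[0,0,0,0,0,-0.13,-1],[0,0,0,0,0,0,-1]]}}

```text
time_s: 10.4
ee_pos: [0.4556, -0.2496, 0.2933]
eef_rot: [3.141, 0.0, 1.591]
force: [-0.1, 1.5, -2.4]
grip_width: 0.0579
grip_force: 24.9
```

```bash
python3 -c "
from h import *
print(ctrl.get_obs()['force'])
go([.659,.024,.30],1.593)
snap('top','t4');snap('side','s4')
"
```

```text
[-0.09481901  1.50746245 -2.37329006]
shift [ 0.2693  0.209  -0.0067] turn [ 0.001  0.    -0.002] shift in final axes [ 0.269   0.2094 -0.0067]
```

{"op": "jog_arm", "data": {"motion": [[0.035,0.027,0,0,0,0,-1],[0.035,0.027,0,0,0,0,-1],[0.035,0.027,0,0,0,0,-1],[0.035,0.027,0,0,0,0,-1],[0.035,0.027,0,0,0,0,-1]]}}

```text
time_s: 11.0
ee_pos: [0.5883, -0.0706, 0.2934]
eef_rot: [3.141, 0.001, 1.585]
force: [0.6, -0.9, -1.8]
grip_width: 0.0579
grip_force: 24.9
```

{"op": "jog_arm", "data": {"motion": [[0.035,0.027,0,0,0,0,-1],[0.035,0.027,0,0,0,0,-1],[0.024,0.02,0,0,0,0,-1],[0,0,0,0,0,0,-1]]}}

```text
time_s: 11.4
ee_pos: [0.6609, 0.0264, 0.2919]
eef_rot: [-3.141, 0.0, 1.589]
force: [-0.2, -0.1, -2.6]
grip_width: 0.0575
grip_force: 24.9
```

{"op": "jog_arm", "data": {"motion": [[0,0,0.025,0,0,0,-1],[0,0,0.025,0,0,0,-1],[0,0,0.025,0,0,0,-1],[0,0,0.02,0,0,0,-1],[0,0,0,0,0,0,-1]]}}

```text
time_s: 11.9
ee_pos: [0.6585, 0.0225, 0.1955]
eef_rot: [-3.137, 0.001, 1.586]
force: [0.9, -0.0, -2.6]
grip_width: 0.0574
grip_force: 24.9
```

```bash
python3 -c "
from h import *
print(ctrl.get_obs()['force'])
go([.659,.024,.198],1.593)
a=snap('top','t5')[120:195,205:325];b=snap('side','s5')[95:185,290:410]
f=lambda i,k:cv2.resize(i,None,fx=k,fy=k,interpolation=cv2.INTER_CUBIC)
cv2.imwrite('pics/c5.png',np.vstack([f(a,4),f(b,4)[:300]])[:,:,::-1])
"
```

```text
[ 0.8774837  -0.0291673  -2.63360605]
shift [ 0.0015  0.0005 -0.0025] turn [-0.004  0.001 -0.007] shift in final axes [ 0.0015  0.0005 -0.0025]
```

View pics/c5.png

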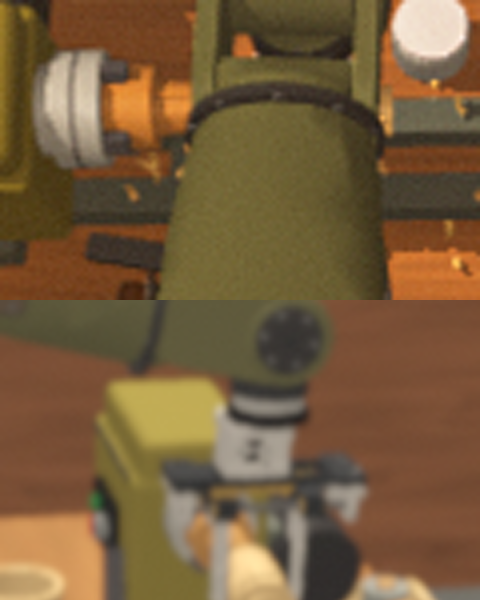

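```bash
python3 -c "
from h import *
o=ctrl.get_obs(); g=np.array(o['ee_pos'])+[0,0,.019]; ax=np.array([-.022,1,0])
A=[[.656,.149,.215],np.array([.656,.149,.215])-.05*ax]
B=[g-.055*ax,g-.055*ax+[0,0,.02],g-.055*ax-[0,0,.02],g-.055*ax+[.02,0,0],g-.055*ax-[.02,0,0]]
out=[]
for f,P in(('s0',A),('s5',B)):
    im=cv2.imread('pics/'+('side0' if f=='s0' else f)+'.png'); u0,v0=315,125
    c=cv2.resize(im[v0:v0+65,u0:u0+65],None,fx=6,fy=6,interpolation=cv2.INTER_CUBIC)
    for p in P:
        q=proj('side',p); print(f,q.round(1)); cv2.drawMarker(c,tuple(((q-[u0,v0]+.5)*6).astype(int).tolist()),(255,0,0),0,14)
    out.append(c)
cv2.imwrite('pics/c6.png',np.hstack(out))
"
```

```text
s0 [345.1 155.3]
s0 [348.3 160. ]
s5 [357.8 173. ]
s5 [358.1 168. ]
s5 [357.4 178. ]
s5 [363.1 172.7]
s5 [352.4 173.3]
```

View pics/c6.png

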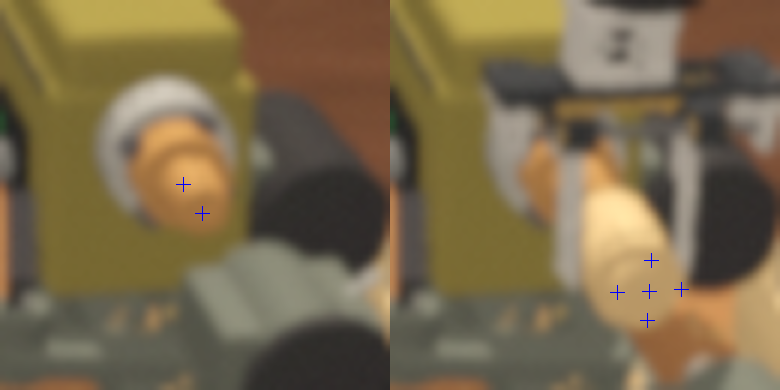

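{"op": "jog_arm", "data": {"motion": [[0,0,-0.0025,-0.004,0.001,-0.007,-1],[0.01,0,0,0,0,0,-1],[0.01,0,0,0,0,0,-1],[0.01,0,0,0,0,0,-1],[0.01,0,0,0,0,0,-1]]}}

```text
time_s: 12.5
ee_pos: [0.6587, 0.0643, 0.201]
eef_rot: [3.137, -0.0, 1.597]
force: [0.5, -0.1, -3.2]
grip_width: 0.0576
grip_force: 24.9
```

{"op": "jog_arm", "data": {"motion": [[0.01,0,0,0,0,0,-1],[0.005,0,0,0,0,0,-1],[0,0,0,0,0,0,-1]]}}

```text
time_s: 12.8
ee_pos: [0.6583, 0.079, 0.2003]
eef_rot: [3.137, -0.001, 1.597]
force: [2.6, 3.0, -7.9]
grip_width: 0.0571
grip_force: 24.9
```

{"op": "jog_arm", "data": {"motion": [[0,0.0005,0.0015,0,0,0,-1],[0,0,0,0,0,0,-1]]}}

```text
time_s: 13.0
ee_pos: [0.6589, 0.0778, 0.1995]
eef_rot: [3.137, -0.0, 1.596]
force: [-0.3, -0.6, -2.4]
grip_width: 0.0575
grip_force: 24.9
```

{"op": "jog_arm", "data": {"motion": [[0.004,0,0,0,0,0,-1],[0.004,0,0,0,0,0,-1],[0,0,0,0,0,0,-1]]}}

```text
time_s: 13.3
ee_pos: [0.6588, 0.0864, 0.1993]
eef_rot: [3.137, -0.0, 1.597]
force: [1.8, 0.1, -5.6]
grip_width: 0.0574
grip_force: 24.9
```

{"op": "jog_arm", "data": {"motion": [[0,0.0007,0.001,0,0,0,-1],[0.004,0,0,0,0,0,-1],[0.004,0,0,0,0,0,-1],[0,0,0,0,0,0,-1]]}}

```text
time_s: 13.7
ee_pos: [0.6592, 0.0947, 0.1984]
eef_rot: [3.137, -0.001, 1.597]
force: [0.0, 1.2, -5.2]
grip_width: 0.0577
grip_force: 24.9
```

{"op": "jog_arm", "data": {"motion": [[0,0,0.001,0,0,0,-1],[0.003,0,0,0,0,0,-1],[0.003,0,0,0,0,0,-1],[0,0,0,0,0,0,-1]]}}

```text
time_s: 14.1
ee_pos: [0.6592, 0.1004, 0.1976]
eef_rot: [3.136, -0.0, 1.597]
force: [0.8, 0.1, -1.3]
grip_width: 0.0577
grip_force: 24.9
```

{"op": "jog_arm", "data": {"motion": [[0.002,0,0,0,0,0,-1],[0.002,0,0,0,0,0,-1],[0.002,0,0,0,0,0,-1],[0,0,0,0,0,0,-1]], "squeeze": 40}}

```text
time_s: 14.5
ee_pos: [0.6592, 0.1051, 0.1977]
eef_rot: [3.136, 0.001, 1.596]
force: [0.8, -7.6, -0.2]
grip_width: 0.0577
grip_force: 39.9
```

{"op": "jog_arm", "data": {"motion": [[0.002,0,0,0,0,0,-1],[0.002,0,0,0,0,0,-1],[0.002,0,0,0,0,0,-1],[0,0,0,0,0,0,-1]], "squeeze": 55}}

```text
time_s: 14.9
ee_pos: [0.6593, 0.1069, 0.1978]
eef_rot: [3.136, 0.008, 1.594]
force: [0.2, -30.4, 0.9]
grip_width: 0.057
grip_force: 54.7
```

{"op": "jog_arm", "data": {"motion": [[-0.003,0,0,0,0,0,-1],[0,0,0,0,0,0,1],[0,0,0,0,0,0,1],[0,0,0,0,0,0,1],[0,0,0,0,0,0,1]]}}

```text
time_s: 15.4
ee_pos: [0.6588, 0.1095, 0.1975]
eef_rot: [3.137, -0.001, 1.597]
force: [0.3, -0.7, 0.5]
grip_width: 0.0855
grip_force: 0.0
```

{"op": "jog_arm", "data": {"motion": [[0,0,-0.04,0,0,0,1],[0,0,-0.05,0,0,0,1],[-0.04,0,-0.01,0,0,0,-1],[-0.04,0,0,0,0,0,-1],[0,0,0,0,0,0,-1]]}}

```text
time_s: 15.9
ee_pos: [0.6605, 0.0253, 0.2978]
eef_rot: [3.136, 0.0, 1.593]
force: [-0.0, -0.1, 1.0]
grip_width: 0.0733
grip_force: 0.0
```

```bash
python3 -c "
from h import *
print(ctrl.get_obs()['grip_width'])
go([.658,.022,.19],1.593)
snap('side','s7')
"
```

```text
0.07331599708911675
shift [-0.0032 -0.0032  0.1078] turn [ 0.006  0.    -0.   ] shift in final axes [-0.0032 -0.0026  0.1078]
```

{"op": "jog_arm", "data": {"motion": [[-0.003,-0.003,0,0.006,0,0,-1],[0,0,0,0,0,0,-1],[0,0,0,0,0,0,-1],[0,0,0,0,0,0,-1],[0,0,0,0,0,0,-1]]}}

```text
time_s: 16.45
ee_pos: [0.6575, 0.0264, 0.2973]
eef_rot: [-3.141, -0.0, 1.597]
force: [-0.0, -0.1, -0.2]
grip_width: 0.0292
grip_force: 0.0
```

{"op": "jog_arm", "data": {"motion": [[0,0,0,0,0,0,-1],[0,0,0.03,0,0,0,-1],[0,0,0.03,0,0,0,-1],[0,0,0.03,0,0,0,-1],[0,0,0.018,0,0,0,-1]]}}

```text
time_s: 16.95
ee_pos: [0.6567, 0.0261, 0.1869]
eef_rot: [-3.138, -0.0, 1.596]
force: [-0.1, -0.0, -1.2]
grip_width: 0.0004
grip_force: 0.0
```

{"op": "jog_arm", "data": {"motion": [[0,0,0,0,0,0,-1],[0.005,0,0,0,0,0,-1],[0.005,0,0,0,0,0,-1],[0.004,0,0,0,0,0,-1],[0,0,0,0,0,0,-1]]}}

```text
time_s: 17.45
ee_pos: [0.6576, 0.0396, 0.1909]
eef_rot: [3.14, 0.001, 1.596]
force: [1.3, -5.4, 3.3]
grip_width: 0.0007
grip_force: 2.4
```

{"op": "jog_arm", "data": {"motion": [[0.002,0,0,0,0,0,-1],[0.002,0,0,0,0,0,-1],[0,0,0,0,0,0,-1]]}}

```text
time_s: 17.75
ee_pos: [0.6576, 0.0397, 0.1911]
eef_rot: [3.14, 0.006, 1.593]
force: [0.0, -27.1, 3.9]
grip_width: 0.0003
grip_force: 13.6
```

{"op": "jog_arm", "data": {"motion": [[0.002,0,0,0,0,0,-1],[0.001,0,0,0,0,0,-1],[0,0,0,0,0,0,-1]]}}

```text
time_s: 18.05
ee_pos: [0.6576, 0.0397, 0.1912]
eef_rot: [3.14, 0.01, 1.591]
force: [-0.7, -44.4, 5.5]
grip_width: 0.0007
grip_force: 22.1
```

{"op": "jog_arm", "data": {"motion": [[-0.015,0,0,0,0,0,-1],[-0.03,0,0,0,0,0,-1],[0,0,-0.05,0,0,0,-1],[0,0,-0.05,0,0,0,-1],[-0.03,-0.03,-0.01,0,0,0,-1]]}}

```text
time_s: 18.55
ee_pos: [0.6317, -0.0268, 0.3068]
eef_rot: [3.131, 0.0, 1.6]
force: [0.9, -1.9, -0.4]
grip_width: 0.0008
grip_force: 0.0
```

{"op": "jog_arm", "data": {"motion": [[-0.03,-0.035,0,0,0,0,-1],[-0.03,-0.035,0,0,0,0,-1],[-0.03,-0.035,0,0,0,0,-1],[-0.03,-0.035,0,0,0,0,-1],[-0.03,-0.035,0,0,0,0,-1]]}}

```text
time_s: 19.05
ee_pos: [0.4564, -0.1838, 0.3004]
eef_rot: [3.141, 0.0, 1.597]
force: [1.9, -0.5, 0.5]
grip_width: 0.0006
grip_force: 0.0
```

{"op": "jog_arm", "data": {"motion": [[-0.03,-0.035,0,0,0,0,-1],[-0.02,-0.03,0,0,0,0,-1],[0,0,0,0,0,0,-1],[0,0,0,0,0,0,-1],[0,0,0,0,0,0,-1]]}}

```text
time_s: 19.55
ee_pos: [0.3948, -0.2343, 0.2999]
eef_rot: [-3.141, -0.0, 1.597]
force: [0.2, 0.5, 0.2]
grip_width: 0.0003
grip_force: 0.0
```

```bash
python3 -c "
from h import *
a=snap('top','t8')[115:250,210:420];b=snap('side','s8')[110:200,300:400]
f=lambda i,k:cv2.resize(i,None,fx=k,fy=k,interpolation=cv2.INTER_CUBIC)
x=f(a,3);y=f(b,3);y=np.pad(y,((0,0),(0,x.shape[1]-y.shape[1]),(0,0)))[:190]
cv2.imwrite('pics/c8.png',np.vstack([x,y])[:,:,::-1])
"
```

```text
(no output)
```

View pics/c8.png

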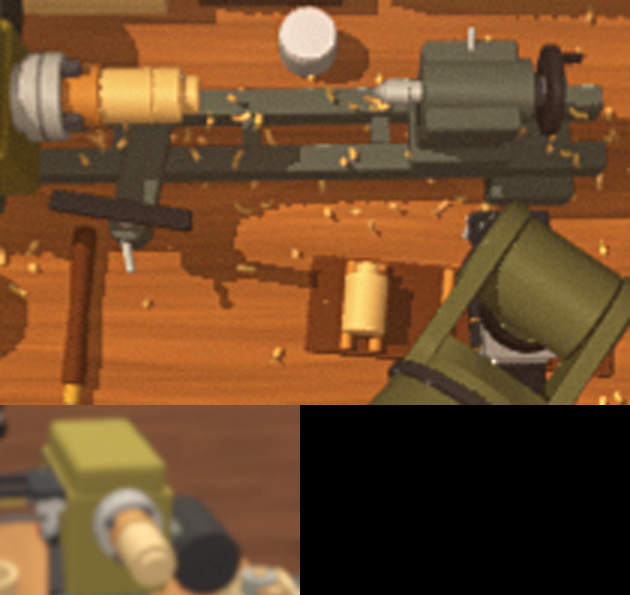

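The top view shows the cup seated against the shoulder: rim at crop x≈102, foot at x≈200, in line with the spindle. The tailstock tip at x≈372 is about 275 mm from the shoulder, so it is at its stop.

```bash
python3 -c "
from station import ctrl
print(ctrl.hand_in())"
```

```text
the job is handed in; nothing more can be done
None
```

I slid the tailstock back to its stop, pressed the long cup hard against the shoulder (no movement under a 44 N push on its foot), let go, and handed the job in at about 20 s; no verdict came back.

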